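# Find the concealed catch of the spare-basket drawer and open it

### The job

Open the drawer of the dark wooden box that holds the spare filter baskets: its catch is concealed under the slatted strip on top, so stroke shut fingertips along the strip until they drop into the part that gives way, and push it down until the drawer springs ajar. Then pull the drawer out to its stop by the top of its front, and let go. Feel with a light touch - never bear on anything with more than 40 N before the drawer springs - and leave the sugar pot, tamper and timer where they are.

Things in the scene. Friction and masses are not known exactly. Their poses are not given: they have to be found in the camera images.
- box: Heavy dark wooden box fixed to the worktop, 300 mm wide (its y), 160 mm deep (its x), top face 100 mm above the worktop. Origin: centre of its underside; x to its back, -x is the drawer side, y to its left, z up. A flush strip of crosswise metal slats, 36 x 260 mm, runs along its top (its y), centred 30 mm behind the middle; a guide edge 10 mm high stands 2 mm behind the strip.
- strip_mid (a point): Middle of the slatted strip, on its top face; axes as the box's. All slats look alike and are solid except one stretch of four, 52 mm long and 36 mm wide, wholly within the strip, elsewhere each time: the sprung catch. It sinks straight down by up to 14 mm, under 2 to 5 N, leaving a 52 x 36 mm recess with upright walls.
- strip_left (a point): Middle of the left (box +y) end of the slatted strip, on its top face, 100 mm above the worktop. Fingertips drop into the catch only once they are wholly over it, no part of them resting on the slats beside it.
- strip_right (a point): Middle of the right (box -y) end of the slatted strip, on its top face, 260 mm from the left end. When the catch is down by 8 mm or more, the drawer springs ajar by itself; the catch rises again when released.
- drawer_lip (a point): Middle of the top of the drawer's front panel, 96 mm above the worktop, moves with it; axes as the box's. The panel is an upright board 12 mm thick (box x), 300 mm wide, from 6 to 96 mm above the worktop, in front of the box. Ajar, there is a gap of 43 mm between it and the box for a finger; tray and baskets below reach 48 mm above the worktop, the tray's rear corner posts 70 mm.
- drawer (a joint): How far the drawer is out, in m: 0 shut, about 0.042 ajar after the spring has pushed it, 0.085 fully out at its stop. It slides along the box's -x, needs about 1 to 4 N to pull and stays where it is left.
- sugar_pot: Chrome sugar pot with a knob, 66 mm across, 67 mm high, loose, left of the box; origin at the centre of its underside. To be left alone.
- tamper: Tamper with a turned wooden handle, 58 mm across, 91 mm high, loose, right of the box; origin at the centre of its underside. To be left alone.
- timer: Small white kitchen timer, 58 x 62 x 21 mm, loose, right of the box; origin at the centre of its underside. To be left alone.

How it is judged:
By the outcome, as a careful person would: the job done as asked, in the order asked, and still so for the second after the job is handed in, with the robot touching nothing.
It also fails if it takes over 72 s, if anything falls off the work surface, if the arm or the gripper's body presses on something with over 40 N, if the wrist force passes 120 N, or if a joint passes its speed limit or range.

### The arm

A 6-joint arm with a two-finger parallel gripper is mounted at the origin on a cart in front of the work surface, level with it; the furniture and walls round the work are solid. World frame = base frame: x ahead of the robot, y to its left, z up, the work surface at z = 0. Lengths are in m, angles in rad, forces in N, time in s.
With the tool pointing down it reaches from about 0.35 to 0.975 m from the base axis. Payload 4.9 kg.
Tool frame: the origin (TCP) lies at the very end of the fingers, on their centre line; the grasp point (between the pads) lies 19 mm behind it (ctrl.pinch_z is the distance from the TCP to the grasp point, in m); z points along the fingers, y is the direction in which the jaws open and shut (so a half turn about z gives the same grasp; the last joint's range is limited). The gripper opens to 85 mm and grips with 20 to 120 N. Pads are 22 mm wide; open, the fingers measure 114 mm over their backs; the gripper's body (76 mm by 85 mm) begins 54 mm behind the grasp point. The pads swing forward as they close: fully open they stand 13 mm farther back than shut.
Start: joints at [1.044, 0.053, 1.613, -0, 1.476, -0.119], TCP at [0.248, 0.574, 0.231] pointing down, gripper open.
Joint ranges: [-3.01, 3.01], [-1.01, 2.22], [0.06, 2.58], [-1.02, 4.17], [0.09, 2.62], [-3.14, 3.14]. Speed limits (rad/s): [2.57, 2.57, 3.14, 3.14, 3.14, 3.14].

### API

Orientations are given as a rotation vector (axis times angle).
In Python, from station import ctrl gives the robot as it stands.
- The arm moves only by the tool carry_out, never from a script. Its argument "series" is a list of rows, each a list of 7 numbers: the shift along the world's x, y, z each as a share of 0.025 m, from -1 to 1, then the turn, a rotation vector about the world's x, y, z each as a share of 0.1 rad, from -1 to 1, then the opening, from 0 (shut) to 1 (fully open). A call has 1 to 12 rows; each row shifts and turns the commanded pose from where the row before left it; what a row does not reach is not made up. A row lasts 1/10 s, in which the tool goes at most 50 mm and 8.59 degrees, less where a joint would pass 70% of its speed; a pose out of reach is approached as far as the arm can. A call with a number of a shift or a turn outside -1 to 1 is refused whole. A call with a gripper value outside its range is refused whole. The fingers move at their own pace and stop on an object; "grip_force" is the grip in N (left out, the last holds). Time passes only in rows, so rows that do not move let the fingers close. It gives the time, the measured TCP pose, the force and the opening at its end, in the units of the state.
- ctrl.get_obs(): the state, without advancing time (a new reading comes with each control period).
- ctrl.get_image(name): name is "scene" or "top"; returns a dict with "frame" (384x512x3 uint8, blue, green, red), "fx", "fy", "cx", "cy" (pixels), "k1" (the pictures are not rectified: a ray, as slopes to the right and down, at radius r is drawn at 1 + k1 r^2 times it, then the intrinsics apply), "R" (3x3) and "t" (3): a world point X has camera coordinates R X + t. Camera axes: x right, y down, z forward; pixel columns grow to the right and rows downward; lengths in m; the calibration is good to about 2 mm. A picture is of the moment at which its call begins. There is no depth.
- ctrl.finish_job(): hands the job in, once; it reports no verdict.
Trained networks look in a picture, given as the dict that the camera call returned (one of the last four; its "shot" number tells which), for a name from the list of things; names that differ only in an ending like _2 or _b are one class to them, and where a whole thing is asked for, a point or a joint stands for the part that bears it (a point fixed in the world has none). Each returns a list of dicts, best first, with "p" (0 to 1); they miss things now and then, are a little off and sometimes report something else, mostly with a low value. They report only what shows in the picture. A call takes as long as a camera call.
- ctrl.trace(picture, name): "mask" (384x512 bool, what is visible of it) and "rect" ([left, top, width, height] as shares, 0 to 1, of the picture: columns of its width, rows of its height, round what is visible of it).
- ctrl.mark_of(picture, name): "position" ([column, row] as shares, 0 to 1, of the picture: columns of its width, rows of its height: a listed point, or the origin of a listed thing).
The state is a dict: "t": time; "q": joint angles; "dq": joint speeds; "effort": joint torques, N m; "tool_pos": TCP position; "tool_rot": TCP orientation; "contact_force": force on the tool from outside, world axes, zero at the start; "wrist_torque": the same for the moment, N m; "opening": finger opening in m.
Only numpy, scipy, OpenCV 4.12 (cv2) and the standard library are available. Lean on these libraries where they do the work, as an engineer would, in place of code of your own. Each camera call takes 0.05 s, during which the arm holds its last target.

## Working session

There is one attempt and no reset: what is moved stays moved. The work goes in short steps, Python scripts to look and compute and a tool call to move; the robot and the scene stay as the last step left them, time stands still between calls to the robot, and variables do not carry over. Pictures are saved under pics/ and viewed, and the job is handed in when it is done.

Besides the shell and the picture viewer there is one more tool, called after ">>>" in YAML: its name, and indented under it one key for each argument. carry_out: Moves the arm, as the interface text tells. Shift numbers are shares of 0.025 m and turn numbers shares of 0.1 rad, none past 1 either way. Its arguments: {"type":"object","properties":{"series":{"type":"array"},"grip_force":{"type":"number"}},"required":["series"]}

```bash
ls; mkdir -p pics; cat > h.py <<'E'
import numpy as np, cv2
from station import ctrl
def proj(im,X):
    c=np.asarray(im["R"])@np.asarray(X,float)+np.asarray(im["t"])
    s=c[:2]/c[2]; s=s*(1+im["k1"]*(s@s)); return np.array([im["fx"]*s[0]+im["cx"],im["fy"]*s[1]+im["cy"]])
def ray(im,px):
    d=np.array([(px[0]-im["cx"])/im["fx"],(px[1]-im["cy"])/im["fy"]]); s=d.copy()
    for _ in range(30): s=d/(1+im["k1"]*(s@s))
    R=np.asarray(im["R"]); o=-R.T@np.asarray(im["t"]); v=R.T@np.array([s[0],s[1],1]); return o,v
def atz(im,px,z):
    o,v=ray(im,px); return o+v*(z-o[2])/v[2]
E
python3 - <<'E'
from h import *
o=ctrl.get_obs(); print(o)
Z={"strip_mid":.1,"strip_left":.1,"strip_right":.1,"drawer_lip":.096,"box":0,"sugar_pot":0,"tamper":0,"timer":0}
for n in ("scene","top"):
    im=ctrl.get_image(n); cv2.imwrite(f"pics/{n}0.png",im["frame"]); print(n,im["k1"])
    for k,z in Z.items():
        for d in ctrl.mark_of(im,k)[:2]:
            p=np.array(d["position"])*[512,384]; print(k,round(d["p"],2),p.round(),atz(im,p,z).round(4))
E
```

```text
pics
{'t': 0.0, 'q': array([ 1.04400536e+00,  5.33866432e-02,  1.61433284e+00, -1.05020224e-05,
        1.47598077e+00, -1.19019927e-01]), 'dq': array([-5.13393817e-04, -6.73494970e-04,  6.77548685e-04,  1.15388937e-03,
        9.09904467e-05,  5.94130448e-04]), 'effort': array([ 2.28358172e-04, -3.93656516e+01, -3.70183754e+01,  9.37810341e-06,
        6.58231991e-03,  1.43497907e-06]), 'tool_pos': array([0.24754478, 0.57319561, 0.23002135]), 'tool_rot': array([-0.6359615 , -3.07587517,  0.00314406]), 'contact_force': array([-0.43581166, -0.25605894,  0.49489143]), 'wrist_torque': array([-0.01621231, -0.01064658, -0.03842368]), 'opening': 0.08552948002381693}
scene -0.12024260198248084
strip_mid 0.91 [270. 178.] [0.6309 0.0243 0.1   ]
strip_left 0.72 [246. 154.] [0.6432 0.1429 0.1   ]
strip_right 0.66 [203. 175.] [0.5058 0.1288 0.1   ]
strip_right 0.6 [305. 208.] [ 0.6293 -0.1092  0.1   ]
drawer_lip 0.91 [228. 196.] [0.5155 0.0276 0.096 ]
box 0.71 [259. 216.] [0.5967 0.0201 0.    ]
tamper 0.84 [328. 273.] [ 0.6123 -0.222  -0.    ]
timer 0.86 [283. 310.] [ 0.4698 -0.2448  0.    ]
top -0.034539330773740204
strip_mid 0.82 [244. 177.] [0.6412 0.0187 0.1   ]
strip_left 0.87 [190. 175.] [0.6476 0.1495 0.1   ]
strip_right 0.65 [295. 184.] [ 0.6232 -0.1078  0.1   ]
drawer_lip 0.78 [244. 226.] [0.5197 0.0173 0.096 ]
box 0.87 [246. 200.] [0.6047 0.0143 0.    ]
box 0.28 [244. 178.] [0.6656 0.0185 0.    ]
sugar_pot 0.6 [152. 215.] [0.5661 0.2612 0.    ]
sugar_pot 0.55 [295. 182.] [ 0.6557 -0.1182  0.    ]
tamper 0.65 [333. 196.] [ 0.6149 -0.217   0.    ]
timer 0.67 [345. 252.] [ 0.4671 -0.2416  0.    ]
```

```bash
python3 - <<'E'
import cv2
for n in("scene","top"):
    a=cv2.imread(f"pics/{n}0.png"); cv2.imwrite(f"pics/{n}0b.png",cv2.resize(a,(800,600),interpolation=cv2.INTER_CUBIC))
E
```

```text
(no output)
```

View pics/top0b.png

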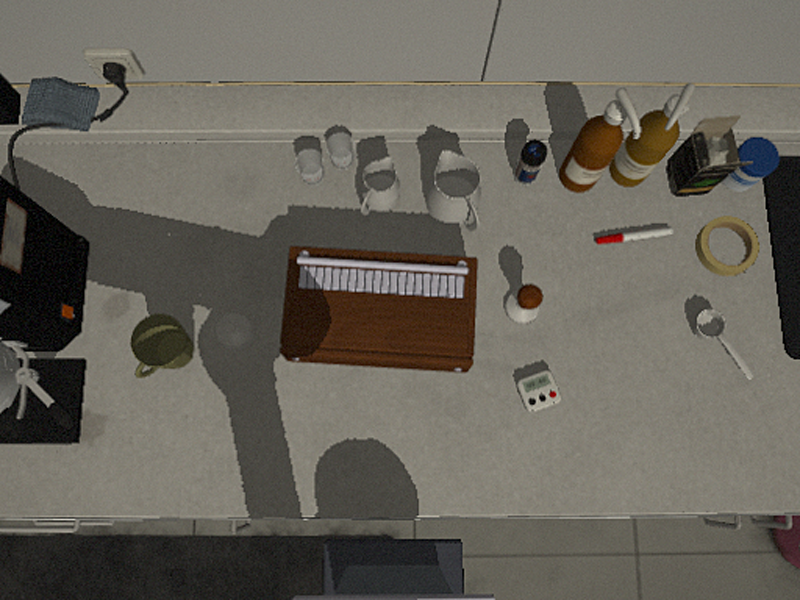

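View pics/scene0b.png

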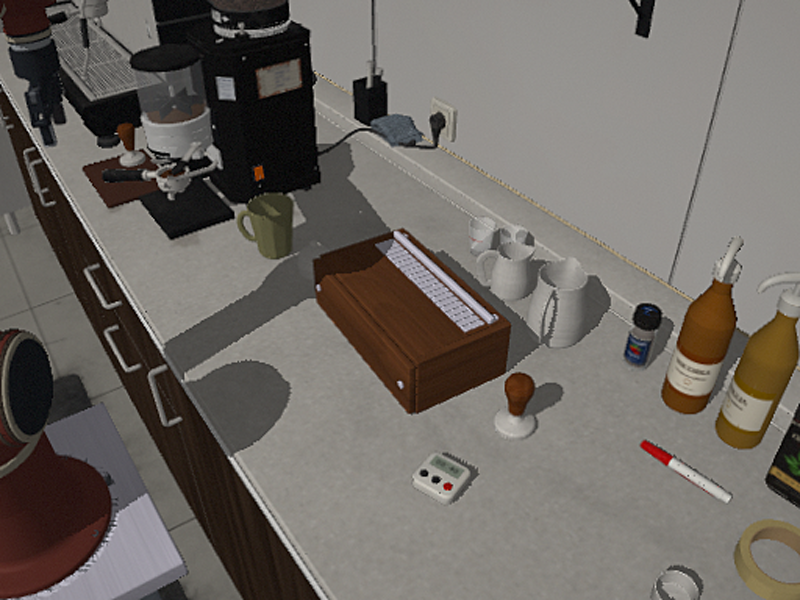

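The top view shows the box at columns 283–477, rows 247–370 (800-wide picture). The strip runs from (300,280) to (465,290), with the guide bar behind it. The pot is in shadow at about (235,330), the tamper at (523,305) and the timer at (538,385). Next I'll refine the box pose with an outline fit in both views.

```bash
cat > fit.py <<'E'
from h import *
from scipy.optimize import minimize
def hull(im,p):
    x,y,a=p; c,s=np.cos(a),np.sin(a); P=[]
    for X0,X1,z0,z1 in((-.08,.08,0,.1),(-.093,-.08,.006,.096)):
        for u in(X0,X1):
            for v in(-.15,.15):
                for z in(z0,z1): P.append(proj(im,[x+c*u-s*v,y+s*u+c*v,z]))
    return cv2.convexHull(np.array(P,np.float32))
def cost(p,ims):
    t=0
    for im,m in ims:
        h=hull(im,p); k=np.zeros((384*4,512*4),np.uint8); cv2.fillConvexPoly(k,((h+.5)*4*16).astype(np.int32),1,shift=4)
        k=cv2.resize(k.astype(np.float32),(512,384),interpolation=cv2.INTER_AREA)
        t+=np.abs(k-m).sum()/m.sum()
    return t
E
python3 - <<'E'
from fit import *
L=[]
for n in("top","scene"):
    im=ctrl.get_image(n); r=ctrl.trace(im,"box"); print(n,[(round(d["p"],2),d["mask"].sum()) for d in r[:2]])
    L.append((im,r[0]["mask"].astype(np.float32)))
for S in(L,L[:1],L[1:]):
    r=minimize(cost,[.604,.017,-.08],args=(S,),method="Nelder-Mead",options=dict(initial_simplex=[[.604,.017,-.08],[.61,.017,-.08],[.604,.023,-.08],[.604,.017,-.04]]))
    print(r.x.round(4),r.fun)
    x,y,a=r.x
    for v in(.13,0,-.13): print((x+np.cos(a)*.03-np.sin(a)*v).round(4),(y+np.sin(a)*.03+np.cos(a)*v).round(4))
im=L[0][0]; f=im["frame"].copy(); cv2.polylines(f,[hull(im,r.x).astype(int)],1,(0,255,0))
f=cv2.resize(f[130:270,150:350],(800,560)); cv2.imwrite("pics/fit.png",f)
E
```

```text
top [(0.57, np.int64(7377))]
scene [(0.87, np.int64(8485))]
[ 0.6058  0.0214 -0.0698] 0.38052454590797424
0.6448 0.149
0.6357 0.0193
0.6266 -0.1104
[ 0.607   0.0224 -0.0711] 0.24762776494026184
0.6461 0.1499
0.6369 0.0202
0.6277 -0.1094
[ 0.6046  0.0213 -0.0681] 0.1266057789325714
0.6434 0.1489
0.6345 0.0192
0.6257 -0.1105
```

View pics/fit.png

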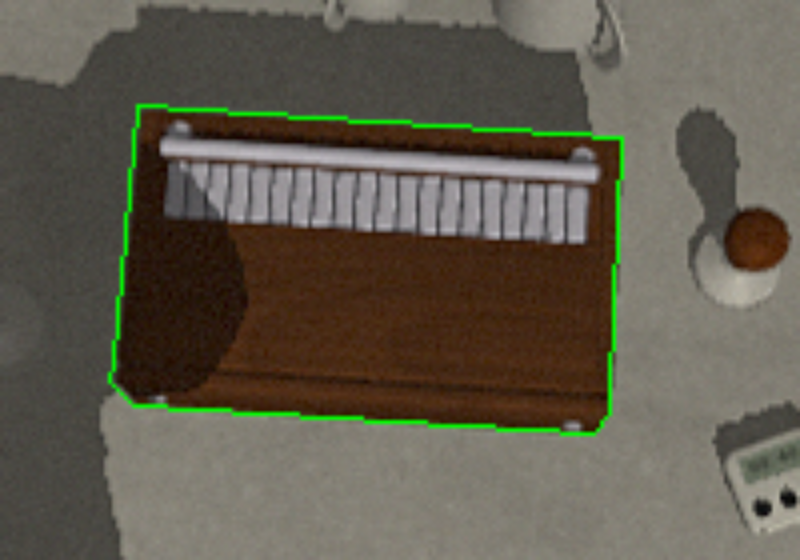

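The outline fit gives the box at (0.605, 0.022) with yaw −0.069, and both views agree within about 2 mm. That puts the left end of the strip at (0.645, 0.149) and the right end at (0.626, −0.110). I'll move above the left end with the fingers shut and the jaw axis along the strip.

>>> carry_out:
  series:
    - [0.6, -1, 0.1, 0, 0, 0.85, 0]
    - [0.6, -1, 0.1, 0, 0, 0.85, 0]
    - [0.9, -1, 0, 0, 0, 0.85, 0]
    - [0.9, -1, 0, 0, 0, 0.84, 0]
    - [0.9, -1, 0, 0, 0, 0, 0]
    - [0.9, -1, 0, 0, 0, 0, 0]
    - [0.9, -1, 0, 0, 0, 0, 0]
    - [0.9, -1, 0, 0, 0, 0, 0]
    - [0.9, -1, 0, 0, 0, 0, 0]
    - [0.9, -1, 0, 0, 0, 0, 0]
  grip_force: 20

```text
t: 2.1
tool_pos: [0.4587, 0.3226, 0.2365]
tool_rot: [0.108, 3.139, 0.0]
contact_force: [0.7, 0.4, -0.0]
opening: -0.0002
```

>>> carry_out:
  series:
    - [0.92, -0.97, 0, 0, 0, 0, 0]
    - [0.92, -0.97, 0, 0, 0, 0, 0]
    - [0.92, -0.97, 0, 0, 0, 0, 0]
    - [0.92, -0.97, 0, 0, 0, 0, 0]
    - [0.92, -0.97, -0.2, 0, 0, 0, 0]
    - [0.92, -0.97, -0.5, 0, 0, 0, 0]
    - [0.92, -0.97, -0.8, 0, 0, 0, 0]
    - [0.92, -0.97, -0.9, 0, 0, 0, 0]
    - [0, 0, -0.9, 0, 0, 0, 0]
    - [0, 0, -0.7, 0, 0, 0, 0]
    - [0, 0, -0.2, 0, 0, 0, 0]
    - [0, 0, 0, 0, 0, 0, 0]

```text
t: 3.3
tool_pos: [0.641, 0.1302, 0.1304]
tool_rot: [-0.107, -3.138, 0.0]
contact_force: [0.0, 1.0, -0.1]
opening: -0.0001
```

```bash
python3 - <<'E'
from h import *
im=ctrl.get_image("top"); o=ctrl.get_obs(); print(o["tool_pos"],o["contact_force"],o["t"]); print(proj(im,o["tool_pos"]))
cv2.imwrite("pics/t1.png",cv2.resize(im["frame"][130:270,150:350],(800,560)))
im=ctrl.get_image("scene");print(proj(im,o["tool_pos"]))
cv2.imwrite("pics/s1.png",cv2.resize(im["frame"][80:280,150:350],(600,600)))
E
```

```text
[0.64177069 0.13039477 0.13181519] [ 0.95148096 -0.0230624   0.19893203] 3.35
[196.58215357 173.79969392]
[248.42998175 146.29318037]
```

View pics/s1.png

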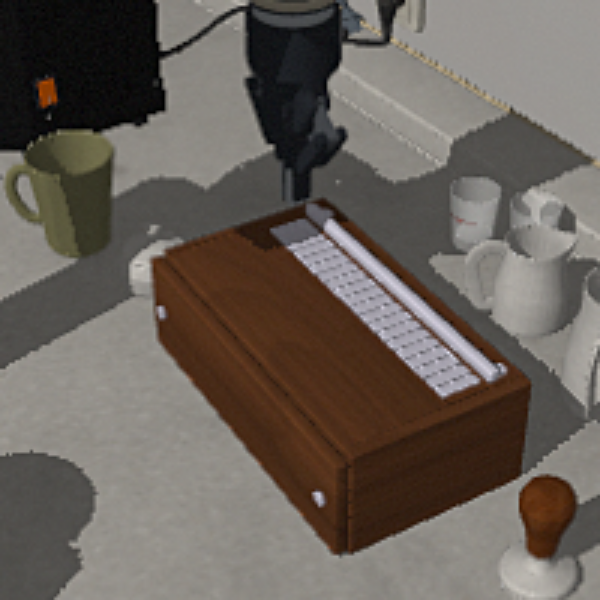

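View pics/t1.png

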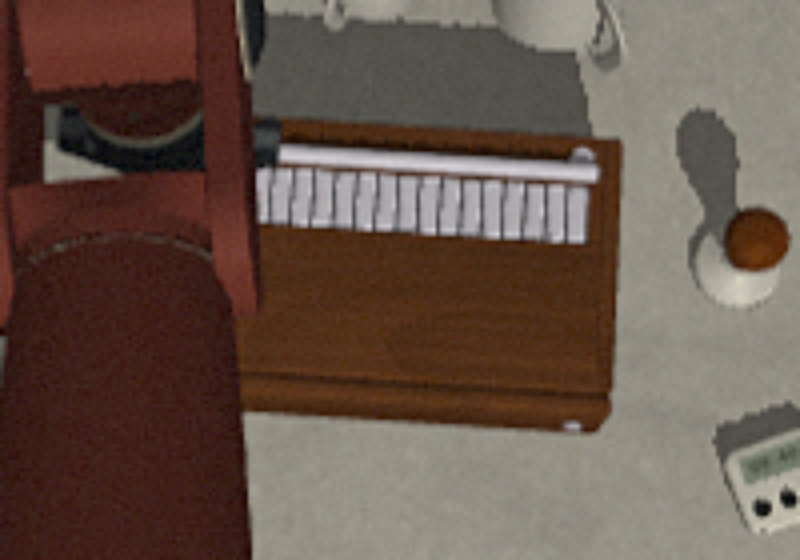

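The scene view shows the shut fingertips just above the left end of the strip at about (295,198). That matches the projected TCP, so I'll lower gently.

>>> carry_out:
  series:
    - [0, 0, -0.6, 0, 0, 0, 0]
    - [0, 0, -0.4, 0, 0, 0, 0]
    - [0, 0, -0.08, 0, 0, 0, 0]
    - [0, 0, 0, 0, 0, 0, 0]

```text
t: 3.8
tool_pos: [0.6411, 0.1297, 0.1031]
tool_rot: [-0.108, -3.138, 0.0]
contact_force: [-0.1, 0.0, 0.0]
opening: -0.0
```

>>> carry_out:
  series:
    - [0, 0, -0.06, 0, 0, 0, 0]
    - [0, 0, 0, 0, 0, 0, 0]

```text
t: 4.0
tool_pos: [0.6421, 0.1297, 0.103]
tool_rot: [0.108, 3.139, 0.0]
contact_force: [0.4, -0.4, 0.2]
opening: 0.0
```

>>> carry_out:
  series:
    - [0, 0, -0.06, 0, 0, 0, 0]
    - [0, 0, 0, 0, 0, 0, 0]

```text
t: 4.2
tool_pos: [0.6419, 0.1297, 0.1014]
tool_rot: [0.108, 3.14, 0.0]
contact_force: [0.4, 0.3, -1.1]
opening: -0.0001
```

>>> carry_out:
  series:
    - [0, 0, -0.04, 0, 0, 0, 0]
    - [0, 0, 0, 0, 0, 0, 0]

```text
t: 4.4
tool_pos: [0.6418, 0.1297, 0.1002]
tool_rot: [-0.108, -3.14, 0.0]
contact_force: [-1.0, -0.0, 0.2]
opening: -0.0003
```

>>> carry_out:
  series:
    - [0, 0, -0.04, 0, 0, 0, 0]
    - [0, 0, 0, 0, 0, 0, 0]

```text
t: 4.6
tool_pos: [0.642, 0.1297, 0.0999]
tool_rot: [0.108, 3.14, -0.0]
contact_force: [-1.4, -0.7, 4.1]
opening: 0.0002
```

>>> carry_out:
  series:
    - [0, 0, -0.04, 0, 0, 0, 0]
    - [0, 0, 0, 0, 0, 0, 0]

```text
t: 4.8
tool_pos: [0.642, 0.1297, 0.0999]
tool_rot: [0.108, 3.14, -0.0]
contact_force: [-4.6, -0.7, 7.8]
opening: 0.0
```

Contact is at z≈0.100 with about 8 N, and stiffness is about 4 N/mm. Starting the stroke now.

>>> carry_out:
  series:
    - [-0.011, -0.16, -0.02, 0, 0, 0, 0]
    - [-0.011, -0.16, 0, 0, 0, 0, 0]
    - [-0.011, -0.16, 0, 0, 0, 0, 0]

```text
t: 5.1
tool_pos: [0.6425, 0.1191, 0.0998]
tool_rot: [0.108, 3.136, 0.005]
contact_force: [0.5, 3.3, 5.3]
opening: -0.0001
```

>>> carry_out:
  series:
    - [-0.011, -0.16, 0, 0, 0, 0, 0]
    - [-0.011, -0.16, 0, 0, 0, 0, 0]

```text
t: 5.3
tool_pos: [0.642, 0.111, 0.0999]
tool_rot: [0.108, 3.136, 0.005]
contact_force: [0.4, 3.6, 5.3]
opening: 0.0003
```

>>> carry_out:
  series:
    - [-0.011, -0.16, -0.04, 0, 0, 0, 0]
    - [-0.011, -0.16, -0.02, 0, 0, 0, 0]
    - [-0.011, -0.16, 0, 0, 0, 0, 0]

```text
t: 5.6
tool_pos: [0.6422, 0.0999, 0.0999]
tool_rot: [0.108, 3.133, 0.007]
contact_force: [0.7, 6.7, 9.1]
opening: 0.0002
```

>>> carry_out:
  series:
    - [-0.02, -0.16, 0, 0, 0, 0, 0]
    - [-0.02, -0.16, 0, 0, 0, 0, 0]
    - [-0.011, -0.16, 0, 0, 0, 0, 0]

```text
t: 5.9
tool_pos: [0.641, 0.0877, 0.0998]
tool_rot: [0.107, 3.133, 0.007]
contact_force: [-0.2, 5.7, 8.5]
opening: 0.0001
```

>>> carry_out:
  series:
    - [-0.02, -0.16, 0, 0, 0, 0, 0]
    - [-0.02, -0.16, 0, 0, 0, 0, 0]
    - [-0.011, -0.16, 0, 0, 0, 0, 0]

```text
t: 6.2
tool_pos: [0.6398, 0.0757, 0.0999]
tool_rot: [0.108, 3.133, 0.007]
contact_force: [-0.1, 5.5, 9.6]
opening: -0.0002
```

>>> carry_out:
  series:
    - [-0.02, -0.16, 0, 0, 0, 0, 0]
    - [-0.02, -0.16, 0, 0, 0, 0, 0]
    - [-0.011, -0.16, 0, 0, 0, 0, 0]

```text
t: 6.5
tool_pos: [0.6385, 0.0637, 0.0999]
tool_rot: [0.107, 3.133, 0.007]
contact_force: [1.0, 6.3, 9.6]
opening: 0.0
```

>>> carry_out:
  series:
    - [-0.011, -0.16, 0, 0, 0, 0, 0]
    - [-0.011, -0.16, 0, 0, 0, 0, 0]
    - [-0.011, -0.16, 0, 0, 0, 0, 0]

```text
t: 6.8
tool_pos: [0.6377, 0.0516, 0.0998]
tool_rot: [0.108, 3.133, 0.007]
contact_force: [0.8, 6.1, 9.5]
opening: 0.0002
```

>>> carry_out:
  series:
    - [-0.011, -0.16, 0, 0, 0, 0, 0]
    - [-0.011, -0.16, 0, 0, 0, 0, 0]
    - [-0.011, -0.16, 0, 0, 0, 0, 0]

```text
t: 7.1
tool_pos: [0.6368, 0.0396, 0.0999]
tool_rot: [0.108, 3.133, 0.006]
contact_force: [1.4, 6.6, 9.6]
opening: 0.0001
```

>>> carry_out:
  series:
    - [-0.011, -0.16, 0, 0, 0, 0, 0]
    - [-0.011, -0.16, 0, 0, 0, 0, 0]
    - [-0.011, -0.16, 0, 0, 0, 0, 0]

```text
t: 7.4
tool_pos: [0.6361, 0.0276, 0.0999]
tool_rot: [0.107, 3.133, 0.006]
contact_force: [0.7, 5.9, 9.5]
opening: 0.0001
```

>>> carry_out:
  series:
    - [-0.011, -0.16, 0, 0, 0, 0, 0]
    - [-0.011, -0.16, 0, 0, 0, 0, 0]

```text
t: 7.6
tool_pos: [0.6355, 0.0196, 0.0998]
tool_rot: [0.108, 3.133, 0.006]
contact_force: [0.7, 5.8, 10.2]
opening: -0.0001
```

>>> carry_out:
  series:
    - [-0.011, -0.16, 0, 0, 0, 0, 0]
    - [-0.011, -0.16, 0, 0, 0, 0, 0]
    - [-0.011, -0.16, 0, 0, 0, 0, 0]

```text
t: 7.9
tool_pos: [0.6347, 0.0075, 0.0999]
tool_rot: [0.108, 3.133, 0.006]
contact_force: [0.2, 6.7, 8.9]
opening: 0.0002
```

>>> carry_out:
  series:
    - [-0.011, -0.16, 0, 0, 0, 0, 0]
    - [-0.011, -0.16, 0, 0, 0, 0, 0]

```text
t: 8.1
tool_pos: [0.6341, -0.0005, 0.0998]
tool_rot: [0.108, 3.133, 0.006]
contact_force: [0.5, 7.5, 10.2]
opening: 0.0001
```

>>> carry_out:
  series:
    - [-0.011, -0.16, 0, 0, 0, 0, 0]
    - [-0.011, -0.16, 0, 0, 0, 0, 0]
    - [-0.011, -0.16, 0, 0, 0, 0, 0]

```text
t: 8.4
tool_pos: [0.6333, -0.0125, 0.0998]
tool_rot: [0.108, 3.133, 0.006]
contact_force: [0.1, 6.7, 9.3]
opening: 0.0002
```

>>> carry_out:
  series:
    - [-0.011, -0.16, 0, 0, 0, 0, 0]
    - [-0.011, -0.16, 0, 0, 0, 0, 0]

```text
t: 8.6
tool_pos: [0.6315, -0.0216, 0.0981]
tool_rot: [0.107, 3.136, 0.002]
contact_force: [0.8, 2.6, 4.7]
opening: 0.0
```

Drop felt at y≈−0.02: z is 1.8 mm lower and the force fell to 4.7 N. I'll push down, easing a few mm further along so the walls are clear.

>>> carry_out:
  series:
    - [-0.011, -0.16, 0, 0, 0, 0, 0]
    - [0, 0, -0.08, 0, 0, 0, 0]
    - [0, 0, -0.08, 0, 0, 0, 0]

```text
t: 8.9
tool_pos: [0.6304, -0.0267, 0.0925]
tool_rot: [0.108, 3.138, -0.001]
contact_force: [3.1, 0.4, 4.4]
opening: 0.0001
```

>>> carry_out:
  series:
    - [0, 0, -0.08, 0, 0, 0, 0]
    - [0, 0, -0.08, 0, 0, 0, 0]

```text
t: 9.1
tool_pos: [0.6301, -0.0266, 0.0881]
tool_rot: [0.108, 3.139, -0.001]
contact_force: [3.4, 0.1, 3.6]
opening: 0.0
```

```bash
cat > look.py <<'E'
from h import *
import sys
k=sys.argv[1]
o=ctrl.get_obs(); print(o["tool_pos"],o["contact_force"],o["t"])
for n in("top","scene"):
    im=ctrl.get_image(n)
    f=im["frame"][130:280,150:350] if n=="top" else im["frame"][100:300,130:350]
    cv2.imwrite(f"pics/{n}{k}.png",cv2.resize(f,None,fx=3,fy=3))
    for d in ctrl.mark_of(im,"drawer_lip")[:1]:
        p=np.array(d["position"])*[512,384]; X=atz(im,p,.096); c,s=np.cos(-.069),np.sin(-.069); e=X[:2]-[.605,.0217]
        print(n,d["p"],p.round(),X.round(4),"box u,v",(c*e[0]+s*e[1]).round(4),(-s*e[0]+c*e[1]).round(4))
E
python3 look.py 2
```

```text
[ 0.63014385 -0.02664236  0.08806645] [3.38403521 0.0913198  3.56820392] 9.1
scene 0.64 [219. 196.] [0.4979 0.0385 0.096 ] box u,v -0.108 0.0094
```

View pics/scene2.png

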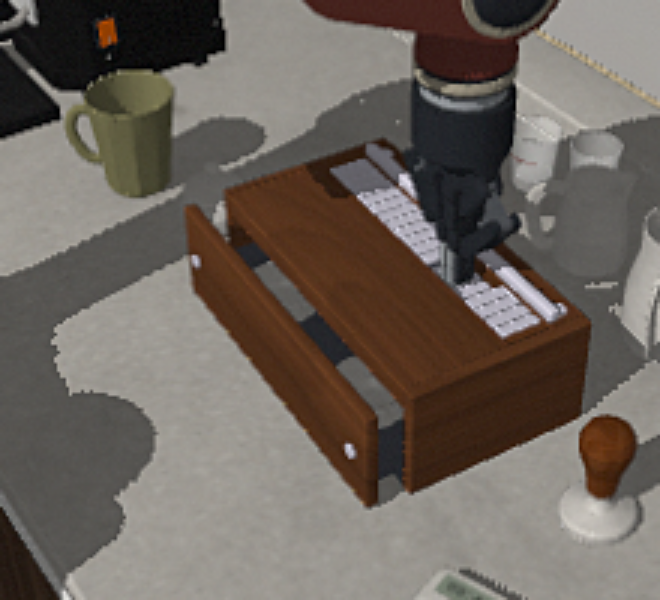

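The scene view shows the drawer ajar: panel from (190,210) to (375,500), with a dark gap behind it. Lifting straight up, then over the gap's middle.

>>> carry_out:
  series:
    - [0, 0, 0.5, 0, 0, 0, 0]
    - [0, 0, 0.9, 0, 0, 0, 0]
    - [0, 0, 1, 0, 0, 0, 0]
    - [-0.8, 0.35, 0.2, 0, 0, 0, 0]
    - [-0.85, 0.37, 0, 0, 0, 0, 0]
    - [-0.85, 0.37, 0, 0, 0, 0, 0]
    - [-0.85, 0.37, 0, 0, 0, 0, 0]
    - [-0.85, 0.37, 0, 0, 0, 0, 0]
    - [-0.85, 0.37, 0, 0, 0, 0, 0]
    - [0, 0, 0, 0, 0, 0, 0]
    - [0, 0, 0, 0, 0, 0, 0]

```text
t: 10.4
tool_pos: [0.5027, 0.0288, 0.153]
tool_rot: [-0.107, -3.138, 0.0]
contact_force: [-0.2, 0.8, 0.2]
opening: 0.0003
```

```bash
python3 look.py 3
```

```text
[0.50273532 0.02882618 0.15297392] [-0.18330749  0.79071754  0.15109765] 10.4
top 0.56 [240. 245.] [0.4748 0.0263 0.096 ] box u,v -0.1302 -0.0044
scene 0.75 [213. 203.] [0.4748 0.0266 0.096 ] box u,v -0.1303 -0.0041
```

View pics/scene3.png

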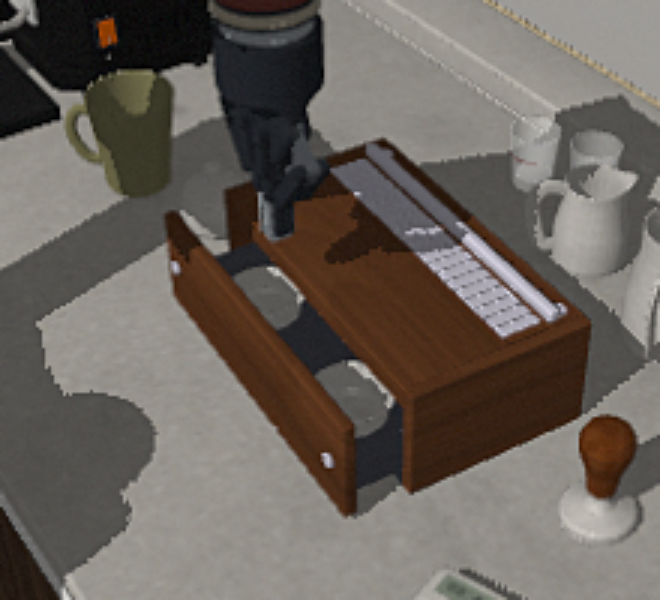

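View pics/top3.png

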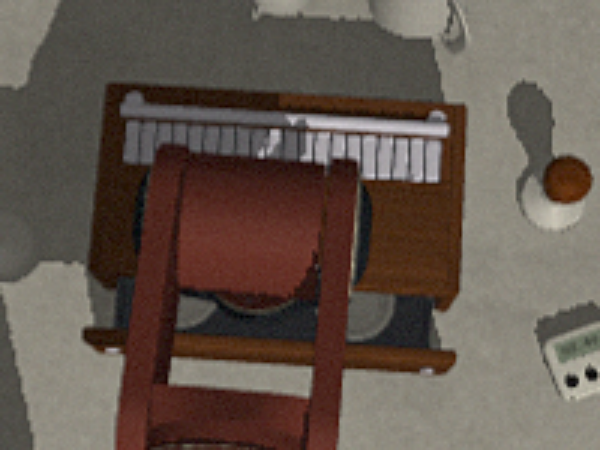

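The gap is as expected, with the lip centre at u = −0.130 and its inner face at −0.124 (both views agree). The tool is at its middle, so I'll insert to z≈0.078.

>>> carry_out:
  series:
    - [0, 0, -0.8, 0, 0, 0, 0]
    - [0, 0, -0.8, 0, 0, 0, 0]
    - [0, 0, -0.5, 0, 0, 0, 0]
    - [0, 0, -0.4, 0, 0, 0, 0]
    - [0, 0, -0.3, 0, 0, 0, 0]
    - [0, 0, -0.2, 0, 0, 0, 0]
    - [0, 0, 0, 0, 0, 0, 0]

```text
t: 11.3
tool_pos: [0.5033, 0.0288, 0.0779]
tool_rot: [-0.108, -3.139, -0.0]
contact_force: [-0.0, -0.9, -0.7]
opening: 0.0006
```

>>> carry_out:
  series:
    - [-0.2, 0.014, 0, 0, 0, 0, 0]
    - [-0.12, 0.008, 0, 0, 0, 0, 0]
    - [-0.12, 0.008, 0, 0, 0, 0, 0]
    - [-0.16, 0.011, 0, 0, 0, 0, 0]
    - [-0.16, 0.011, 0, 0, 0, 0, 0]

```text
t: 11.8
tool_pos: [0.4849, 0.03, 0.0789]
tool_rot: [0.108, 3.138, -0.0]
contact_force: [1.0, 0.2, 0.5]
opening: -0.0003
```

>>> carry_out:
  series:
    - [-0.2, 0.014, 0, 0, 0, 0, 0]
    - [-0.2, 0.014, 0, 0, 0, 0, 0]
    - [-0.2, 0.014, 0, 0, 0, 0, 0]
    - [-0.2, 0.014, 0, 0, 0, 0, 0]
    - [-0.2, 0.014, 0, 0, 0, 0, 0]

```text
t: 12.3
tool_pos: [0.4593, 0.0318, 0.0785]
tool_rot: [0.108, 3.139, -0.0]
contact_force: [2.5, -0.6, 1.1]
opening: -0.0001
```

>>> carry_out:
  series:
    - [-0.12, 0.008, 0, 0, 0, 0, 0]
    - [-0.12, 0.008, 0, 0, 0, 0, 0]
    - [-0.06, 0.004, 0, 0, 0, 0, 0]

```text
t: 12.6
tool_pos: [0.4514, 0.0323, 0.078]
tool_rot: [-0.108, -3.139, -0.0]
contact_force: [1.0, -0.1, -0.2]
opening: -0.0001
```

>>> carry_out:
  series:
    - [-0.08, 0.005, 0, 0, 0, 0, 0]
    - [-0.08, 0.005, 0, 0, 0, 0, 0]

```text
t: 12.8
tool_pos: [0.4503, 0.0324, 0.0782]
tool_rot: [0.108, 3.132, 0.0]
contact_force: [15.7, -0.2, -11.4]
opening: 0.0001
```

>>> carry_out:
  series:
    - [-0.08, 0.005, 0, 0, 0, 0, 0]
    - [-0.08, 0.005, 0, 0, 0, 0, 0]

```text
t: 13.0
tool_pos: [0.4503, 0.0324, 0.0785]
tool_rot: [0.109, 3.12, 0.0]
contact_force: [33.1, -0.7, -26.2]
opening: -0.0004
```

The force rose sharply with no movement, so the drawer is on its stop. Backing off 12 mm into the gap, then lifting clear.

>>> carry_out:
  series:
    - [0.3, -0.02, 0, 0, 0, 0, 0]
    - [0.36, -0.024, 0, 0, 0, 0, 0]
    - [0.1, -0.007, 0, 0, 0, 0, 0]
    - [0, 0, 0, 0, 0, 0, 0]

```text
t: 13.4
tool_pos: [0.4629, 0.0315, 0.078]
tool_rot: [-0.108, -3.138, -0.0]
contact_force: [-1.2, 0.2, -0.0]
opening: 0.0003
```

>>> carry_out:
  series:
    - [0, 0, 0.4, 0, 0, 0, 0]
    - [0, 0, 0.8, 0, 0, 0, 0]
    - [0, 0, 1, 0, 0, 0, 0]
    - [0, 0, 1, 0, 0, 0, 0]
    - [0, 0, 1, 0, 0, 0, 0]
    - [0, 0, 1, 0, 0, 0, 0]
    - [0, 0, 0, 0, 0, 0, 0]

```text
t: 14.1
tool_pos: [0.4651, 0.0314, 0.2135]
tool_rot: [0.108, 3.131, -0.001]
contact_force: [0.5, 0.6, -0.3]
opening: -0.0001
```

```bash
python3 look.py 4; python3 - <<'E'
from h import *
for n in("top","scene"):
    im=ctrl.get_image(n)
    for k in("sugar_pot","tamper","timer"):
        for d in ctrl.mark_of(im,k)[:1]: print(n,k,d["p"],atz(im,np.array(d["position"])*[512,384],0).round(3))
E
```

```text
[0.46507281 0.03136522 0.21346043] [ 0.50700215  0.60622995 -0.33251337] 14.1
top 0.96 [238. 260.] [0.4385 0.0313 0.096 ] box u,v -0.1667 -0.0019
scene 0.8 [196. 206.] [0.4383 0.0404 0.096 ] box u,v -0.1676 0.0071
top sugar_pot 0.76 [0.57  0.268 0.   ]
top tamper 0.87 [ 0.613 -0.216  0.   ]
top timer 0.65 [ 0.472 -0.24   0.   ]
scene sugar_pot 0.69 [0.56  0.253 0.   ]
scene tamper 0.74 [ 0.616 -0.21   0.   ]
scene timer 0.62 [ 0.476 -0.24   0.   ]
```

View pics/scene4.png

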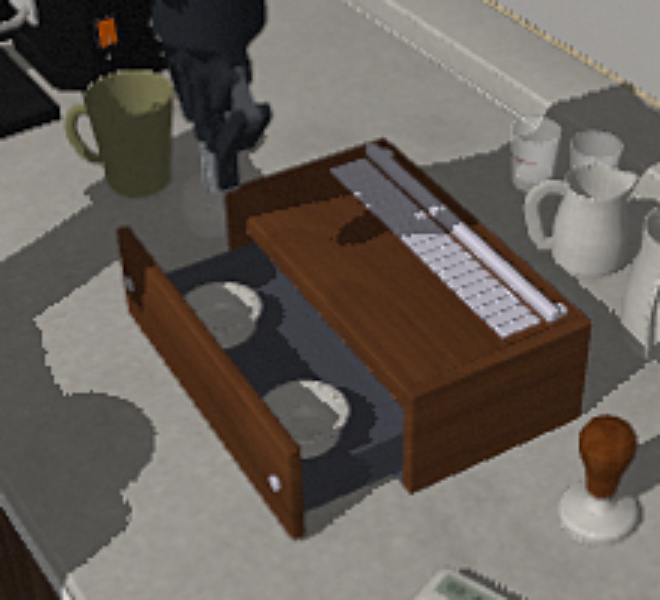

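View pics/top4.png

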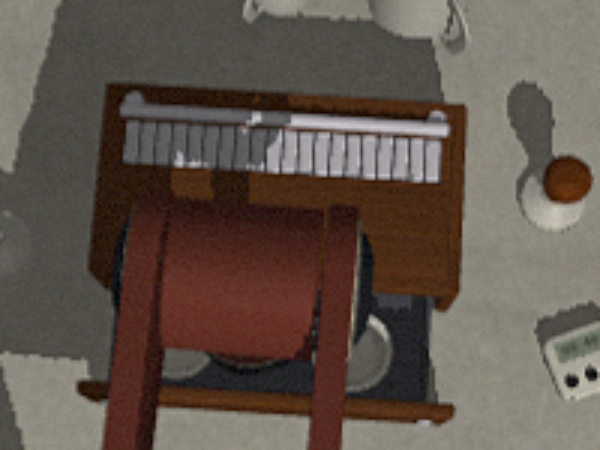

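```bash
python3 - <<'E'
from h import *
c,s=np.cos(-.069),np.sin(-.069)
W=lambda u,v,z:[.605+c*u-s*v,.0217+s*u+c*v,z]
out=[]
for n,(r0,c0) in(("top",(225,165)),("scene",(170,150))):
    im=ctrl.get_image(n); b=np.ascontiguousarray(cv2.resize(im["frame"][r0:r0+ (60 if n=="top" else 120),c0:c0+150],None,fx=5,fy=5 if n=="top" else 4.5,interpolation=cv2.INTER_NEAREST))
    fy=5 if n=="top" else 4.5
    for d,col in((.085,(0,255,0)),(.080,(0,0,255))):
        P=[proj(im,W(-.081-d-t,v,.096)) for t,v in((0,-.15),(0,.15),(.012,.15),(.012,-.15))]
        P=((np.array(P)+.5-[c0,r0])*[5,fy]).astype(int); cv2.polylines(b,[P],1,col)
    cv2.imwrite(f"pics/pan_{n}.png",b)
E
```

```text
(no output)
```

View pics/pan_top.png

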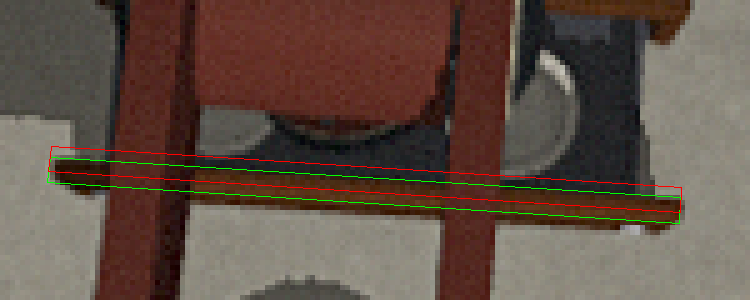

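View pics/pan_scene.png

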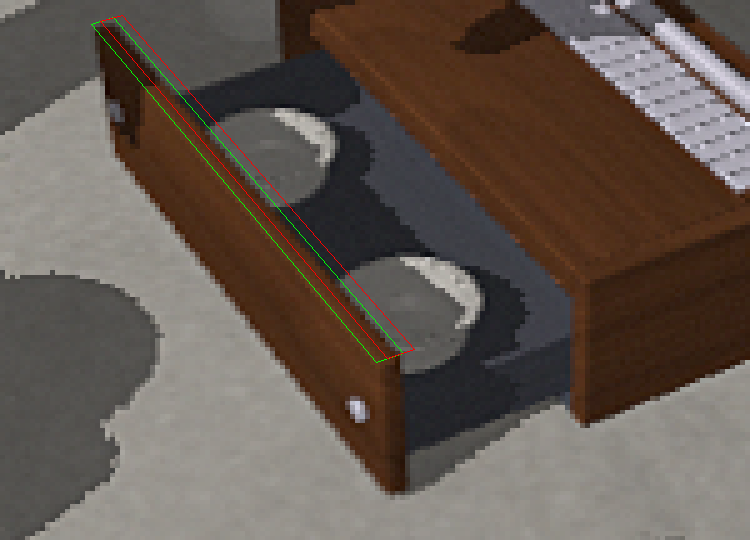

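The 0.085 m outline (green) matches the panel's inner and outer top edges in both views, so the drawer is at its stop. The robot touches nothing, and the pot, tamper and timer are where they were.

```bash
python3 -c "
from station import ctrl
print(ctrl.finish_job())"
```

```text
the job is handed in; nothing more can be done
None
```

The drawer is fully out at its stop, released, and the job is handed in. It took about 14 s of the 72 s allowed; no verdict is reported.

- **Finding the catch:** I stroked the shut fingertips from the left end of the strip at 5–10 N. They dropped in at y ≈ −0.02. I pushed down about 12 mm with roughly 4 N, and the drawer sprang ajar. The picture confirmed it.
- **Pulling the drawer:** I hooked the inside of the front panel's top and pulled with 1–3 N. At the stop the readings rose to about 33 N in x and −26 N in z, about 42 N together. The 40 N touch limit ended when the drawer sprang, and the wrist limit is 120 N. I then backed off, lifted clear, and the force read about zero.
- **Last checks:**
  - **Drawer travel:** An outline drawn for 0.085 m fits the panel in both pictures, and the finger position at the stop agrees. The trained network's lip mark gave about 0.081 m, a few mm short, which I put down to its error.
  - **Loose things:** The tamper and timer read within about 1 cm of where they started. The pot reads within 1 cm in the top view, but the first scene picture had no pot reading to compare with. The arm went near none of them.

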